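Clamp a coupling hub with the sunken knob

TASK

Stand the aluminium coupling hub upright on the clamp's bed, between the orange sprung jaw and the vee stop, setting it down rather than dropping it, and let go. Then turn the red knob at the bottom of the well clockwise until the jaw has pushed the hub home into the vee and holds it firmly, with its springs pressed in about halfway but never right down. Leave the other things on the bench where they are.

Things in the scene. Friction and masses are not known exactly. Their poses are not given: they have to be found in the camera images.
- hub: Aluminium flanged coupling hub, about 0.5 kg, loose, standing upright on its flange. Flange 64 mm diameter, 28 mm high; on it a coaxial plain boss, 34 mm diameter, from 28 to 75 mm above the underside (grip it there). Origin: centre of the underside; z up along its axis.
- clamp: Blue clamp fixture bolted to the bench. Origin on the bench; +y is the clamping direction, z up. At its -y end (y -162 to -38 mm) a block 124 x 124 mm, 65 mm high, with the well; beyond, to y = +162 mm, the flat bed, 124 mm wide, top at z = 20 mm.
- well (a point): Centre of the mouth of the round vertical well in the block's top, 65 mm above the bench: 92 mm diameter, 50 mm deep, the knob at its bottom. Fully open fingers may not fit in: enter partly closed.
- bed (a point): Point on the bed's top, 155 mm along the clamp's +y from the well's axis. A hub in the vee has its axis within 8 mm of this, along y. The vee stop (aluminium, 28 mm high, fixed, at the bed's +y end, opening to the jaw) is set anywhere in a 16 mm range, not reported: at the start there are 11 to 35 mm of play along y round a hub standing between jaw and vee.
- jaw: Orange sprung jaw pad, 56 mm wide, top 30 mm over the bed. Origin: centre of its front face (looking to the clamp's +y), at bed level; axes as the clamp's. It rides on a steel carriage that the knob drives 7 mm to +y per rad. Springs let the pad sink up to 6 mm into the carriage, 8 N per mm (48 N fully in): the gap behind it closes. Aim at 3 mm, 24 N.
- knob (a joint): Knob turn in rad, 0 (jaw fully back) to 6.6, growing clockwise seen from above, which advances the jaw; starts at 0.2 to 1.2. Turning takes about 0.3 N m of even friction plus 0.007 N m per N on the jaw (some 0.17 N m more when right). At a standstill friction can hide up to 0.3 N m either way. It stays where it is left.
- knob_grip (a point): Point on the knob's vertical axis, 37 mm above the bench; its x axis lies along the bar and turns with it. Red bar grip 40 mm long (x), 20 mm wide (y), its top 49 mm above the bench, 16 mm below the well's rim, a white line at its +x end. Under it a black skirt, 48 mm diameter, top 21 mm above the bench.
- gear: Dark steel spur gear lying flat, 84 mm diameter, 22 mm high; origin at the centre of its underside. Leave alone.
- screwdriver: Screwdriver lying on the bench beyond the clamp, left. Leave alone.
- wrench: Steel wrench lying beyond the clamp. Leave alone.
- hammer: Hammer lying beyond the clamp, right. Leave alone.
- spray: White spray can, 56 mm diameter, 170 mm high, standing beyond the clamp, left. Leave alone.
- carton: Cardboard carton 90 x 120 x 70 mm beyond the clamp, right. Leave alone.
Things that resemble listed ones, but are neither listed nor needed, are in the scene too. Of the things like the hub, leave any that is green; of the rest the larger one is meant.

How it is judged:
By the outcome, as a careful person would: the job done as asked, in the order asked, and still so for the second after the job is handed in, with the robot touching nothing.
It also fails if it takes over 72 s, if anything falls off the work surface, if the arm or the gripper's body presses on something with over 40 N, if the wrist force passes 120 N, or if a joint passes its speed limit or range.

ROBOT

A 6-joint arm with a two-finger parallel gripper is mounted at the origin on the work surface. World frame = base frame: x ahead of the robot, y to its left, z up, the work surface at z = 0. Lengths are in m, angles in degrees, forces in N, time in s.
With the tool pointing down it reaches from about 0.4 to 0.825 m from the base axis. Payload 7 kg.
Tool frame: the origin (TCP) lies at the centre of the arm's flange, where the gripper is bolted on; the fingertips stand 178 mm ahead of it and the grasp point (between the pads) lies 159 mm ahead of it (tip_reach is the distance from the TCP to the fingertips, in m); z points along the fingers, y is the line along which they close (so a half turn about z gives the same grasp; the last joint's range is limited). The gripper opens to 88 mm and grips with 3 to 60 N. Pads are 19 mm wide; open, the fingers measure 130 mm over their backs; the gripper's body (78 mm by 193 mm) begins 47 mm behind the grasp point.
Start: joints at [-51.904, 20.546, 0.682, 0, -70.136, -16.507], TCP at [0.248, -0.628, 0.405] pointing down, gripper open.
Joint ranges: [-176.03, 176.03], [-82.01, 121.73], [-58.28, 71.71], [-173.87, 95.51], [-174.79, -0.11], [-173.66, 173.66]. Speed limits (degrees/s): [136.94, 136.94, 172.46, 180, 180, 180].

INTERFACE

Orientations are given as [roll, pitch, yaw] about the fixed x, y, z axes, in that order (R = Rz(yaw) Ry(pitch) Rx(roll)).
In Python, from plant import * gives the robot as it stands.
- The arm moves only by the shell command python3 -m handwheel 'ROWS'. ROWS is JSON, a list of rows, each a list of 7 numbers: the opening, from -1 (shut) to 1 (fully open), then the shift along the tool's x, y, z as a fraction of full scale, then the turn, a rotation vector about the tool's x, y, z as a fraction of full scale. A call has 1 to 5 rows; each row shifts and turns the commanded pose from where the row before left it, along the tool's axes as they then stand; what a row does not reach is not made up. Full scale, the value 1, is 0.025 m for a shift and 6 degrees for a turn. A row lasts 1/8 s, in which the tool goes at most 62.5 mm and 10.7 degrees, less where a joint would pass 70% of its speed; a pose out of reach is approached as far as the arm can. A call with a number of a shift or a turn outside -1 to 1 is refused whole. A call with a gripper value outside its range is refused whole. The fingers move at their own pace and stop on an object; the grip force is fixed at half the most. Time passes only in rows, so rows that do not move let the fingers close. It gives the time, the measured TCP pose, the force, the opening and the grip force at its end, in the units of the state.
- get_obs(): the state, without advancing time (a new reading comes with each control period).
- snapshot(name): name is "scene" or "top"; returns a dict with "color" (384x512x3 uint8, red, green, blue), "fx", "fy", "cx", "cy" (pixels), "R" (3x3) and "t" (3): a world point X has camera coordinates R X + t. Camera axes: x right, y down, z forward; pixel columns grow to the right and rows downward; lengths in m; the calibration is good to about 2 mm. A picture is of the moment at which its call begins. There is no depth.
- close_job(): hands the job in; it is judged then, once.
The state is a dict: "clock": time; "joint_pos": joint angles; "qvel": joint speeds; "tau": joint torques, N m; "tool_pos": TCP position; "orientation": TCP orientation; "force": force on the tool from outside, world axes, zero at the start; "moment": the same for the moment, N m; "opening": finger opening in m; "gripper_force": force on a finger pad.
Only numpy, scipy, OpenCV 4.12 (cv2) and the standard library are available. Lean on these libraries where they do the work, as an engineer would, in place of code of your own. Each camera call takes 0.05 s, during which the arm holds its last target. There are 200 camera calls.

## Working session

There is one attempt and no reset: what is moved stays moved. The work goes in short steps, Python scripts to look and compute and a shell command to move; the robot and the scene stay as the last step left them, time stands still between calls to the robot, and variables do not carry over. Pictures are saved under pics/ and viewed, at most 10 in all, crops included, and the job is handed in when it is done.

```bash
ls; mkdir -p pics; python3 - <<'E'
from plant import *
import cv2,json,numpy as np
for n in("scene","top"):
    s=snapshot(n); cv2.imwrite(f"pics/{n}0.png",cv2.resize(s["color"][:,:,::-1],(768,576),interpolation=cv2.INTER_CUBIC))
    cv2.imwrite(f"pics/raw_{n}0.png",s["color"][:,:,::-1])
    print(n,s["fx"],s["fy"],s["cx"],s["cy"],np.round(s["R"],4).tolist(),np.round(s["t"],4).tolist())
print(get_obs())
E
```

```text
pics
scene 371.2185317142708 371.2185317142708 257.9301635187631 184.9125851691661 [[-0.4375, 0.8992, -0.0025], [0.6834, 0.3306, -0.6509], [-0.5844, -0.2865, -0.7592]] [0.2799, -0.316, 1.6602]
top 382.26550554318726 382.26550554318726 259.3344700363371 189.0066727209906 [[0.0128, -0.9998, -0.0158], [-0.9911, -0.0106, -0.133], [0.1328, 0.0173, -0.991]] [-0.0065, 0.5947, 1.1349]
{'clock': 0.1, 'joint_pos': array([-5.19029306e+01,  2.05854352e+01,  6.39133069e-01, -1.78991726e-02,
       -7.01353134e+01, -1.65068083e+01]), 'qvel': array([ 0.06577183, -0.04674455,  0.08378599,  0.11739303, -0.00863163,
        0.04842381]), 'tau': array([-1.04226827e-03, -5.84162199e+01,  2.93752849e+01,  7.01546565e+00,
        1.01941256e-02, -6.34711841e-05]), 'tool_pos': array([ 0.24830804, -0.62747832,  0.40383791]), 'orientation': array([ 1.79916967e+02, -7.05759295e-03, -1.58415828e+02]), 'force': array([-0.44229946,  0.58765627, -0.56956053]), 'moment': array([0.02171684, 0.03507122, 0.01378558]), 'gripper_force': 0.0, 'opening': 0.08730752078162185}
```

View pics/top0.png

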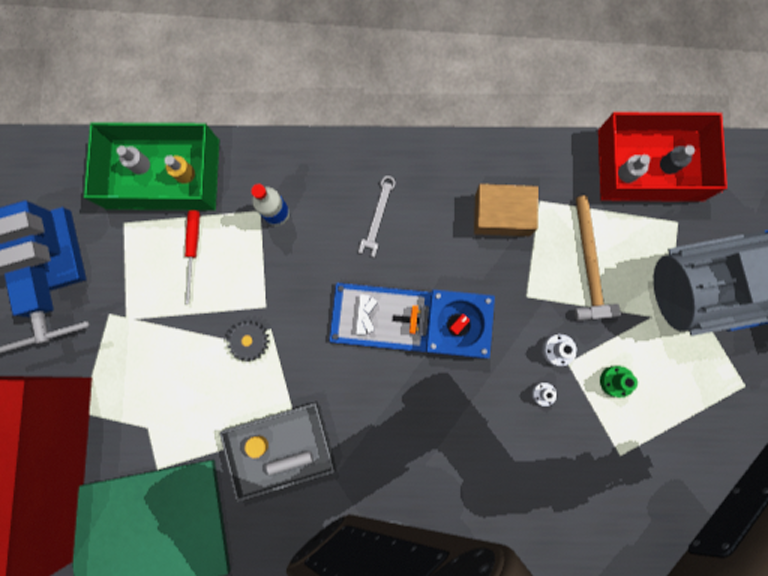

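View pics/scene0.png

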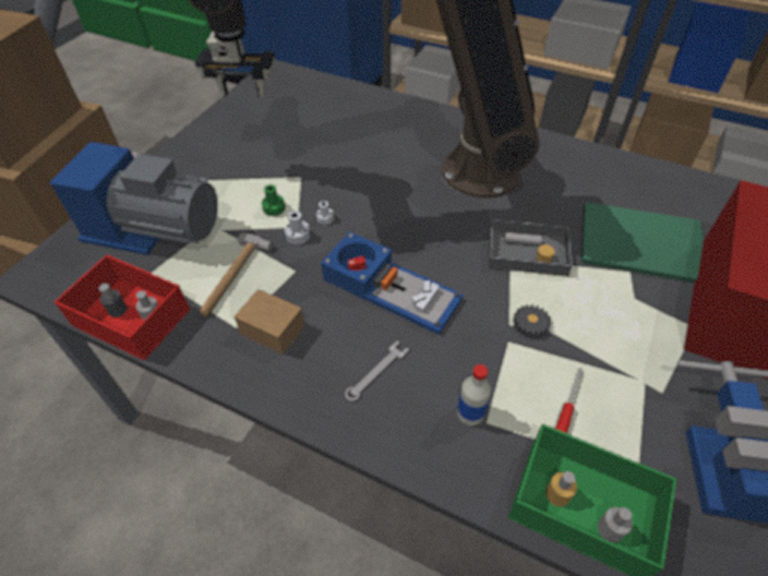

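In the top view, three things resemble the hub: silver at (560,349), a smaller silver at (544,394) and green at (620,381). The larger silver one at (560,349) fits. I'll confirm it in an enlarged crop that also shows the clamp.

```bash
python3 - <<'E'
import cv2
a=cv2.imread("pics/raw_top0.png")
A=cv2.resize(a[182:252,215:335],None,fx=6.6,fy=6.6,interpolation=cv2.INTER_CUBIC)
cv2.imwrite("pics/crop_clamp.png",A)
B=cv2.resize(a[212:282,345:435],None,fx=8,fy=8,interpolation=cv2.INTER_CUBIC)
cv2.imwrite("pics/crop_hub.png",B)
E
```

```text
(no output)
```

View pics/crop_clamp.png

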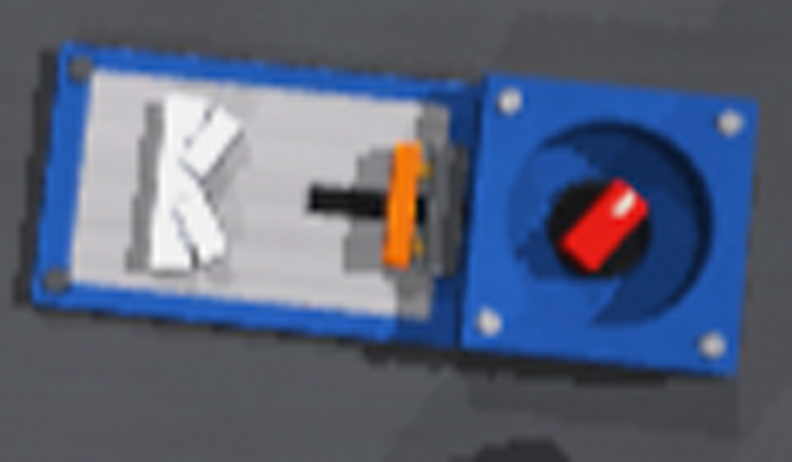

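View pics/crop_hub.png

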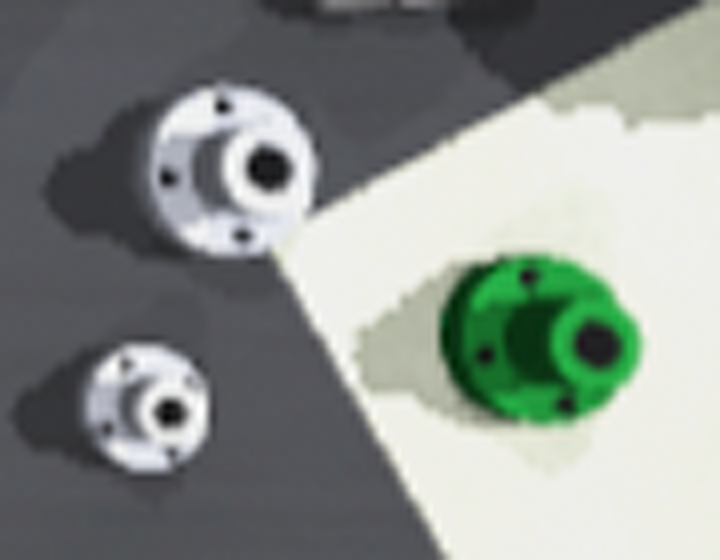

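The first crop shows the larger silver hub, boss top at crop (268,168), clear of the smaller silver at (148,408) and the green one; it's the one meant. The second shows the clamp: block corners (489,72), (758,97), (738,376), (462,345), bed corners (62,42), (32,305), jaw front top edge (397,142)–(384,265), and the knob bar with its white end up-right at (627,200).

```bash
cat > h.py <<'E'
from plant import *
import numpy as np
from scipy.optimize import least_squares
from scipy.spatial.transform import Rotation as Ro
def proj(s,X):
    c=np.asarray(X)@np.array(s["R"]).T+s["t"]; return np.c_[s["fx"]*c[:,0]/c[:,2]+s["cx"],s["fy"]*c[:,1]/c[:,2]+s["cy"]]
def unproj(s,px,z):
    R=np.array(s["R"]);o=-R.T@s["t"]
    d=R.T@np.array([(px[0]-s["cx"])/s["fx"],(px[1]-s["cy"])/s["fy"],1]); return o+d*(z-o[2])/d[2]
def crop(p,k,off): return (np.asarray(p,float)+.5)/k-.5+np.array(off)
def to(p):  # tool-frame shift/turn from the commanded pose to TCP target p
    o=get_obs(); R=Ro.from_euler('xyz',o["orientation"],degrees=True)
    return R.inv().apply(np.array(p)-o["tool_pos"])/.025
E
python3 - <<'E'
from h import *
s=snapshot("top")
C=lambda *p:crop(p,6.6,(215,182))
P=np.array([C(489,72),C(758,97),C(738,376),C(462,345),C(62,42),C(32,305)])
M=np.array([[.062,-.038,.065],[.062,-.162,.065],[-.062,-.162,.065],[-.062,-.038,.065],[.062,.162,.02],[-.062,.162,.02]])
T=lambda v,M:np.c_[M[:,0]*np.cos(v[2])-M[:,1]*np.sin(v[2])+v[0],M[:,0]*np.sin(v[2])+M[:,1]*np.cos(v[2])+v[1],M[:,2]]
r=least_squares(lambda v:(proj(s,T(v,M))-P).ravel(),[.6,0,0])
print("clamp",r.x[:2],np.degrees(r.x[2]),"res",np.round(r.fun,1))
v=r.x
print("knob,bedpt",T(v,np.array([[0,-.1,.037],[0,.055,.02]])))
loc=lambda w:np.array([[np.cos(v[2]),np.sin(v[2])],[-np.sin(v[2]),np.cos(v[2])]])@(w[:2]-v[:2])
for n,p,z in(("jaw",(397,142),.05),("jaw",(384,265),.05),("veetip",(240,118),.048),("veetip",(228,262),.048),("veeapex",(182,185),.048),("bar",(620,178),.049),("bar",(650,208),.049),("bar",(592,272),.049),("bar",(562,240),.049),("well c",(612,222),.065)):
    w=unproj(s,C(*p),z); print(n,np.round(w,4),np.round(loc(w),4))
D=lambda *p:crop(p,8,(345,212))
print("hub top",unproj(s,D(268,168),.075),"flange",unproj(s,D(235,170),.026))
o=get_obs();print(o["tool_pos"],o["orientation"])
E
```

```text
clamp [ 0.52327798 -0.04398162] -5.052723467797817 res [-0.3  0.   0.3  0.3  0.1 -0.3  0.   0.1 -0.1  0.1 -0.1 -0.2]
knob,bedpt [[ 0.51447074 -0.14359303  0.037     ]
 [ 0.52812196  0.01080465  0.02      ]]
jaw [ 0.5508 -0.0469  0.05  ] [ 0.0277 -0.0005]
jaw [ 0.4945 -0.0414  0.05  ] [-0.0289  0.    ]
veetip [0.5613 0.0254 0.048 ] [0.0318 0.0725]
veetip [0.4951 0.0299 0.048 ] [-0.0346  0.0711]
veeapex [0.5301 0.0516 0.048 ] [-0.0016  0.0958]
bar [ 0.5355 -0.1491  0.049 ] [ 0.0215 -0.1036]
bar [ 0.522  -0.1627  0.049 ] [ 0.0091 -0.1184]
bar [ 0.4925 -0.1362  0.049 ] [-0.0226 -0.0945]
bar [ 0.5069 -0.1225  0.049 ] [-0.0094 -0.0797]
well c [ 0.5143 -0.1436  0.065 ] [-0.0002 -0.1   ]
hub top [ 0.46540605 -0.34856084  0.075     ] flange [ 0.46564691 -0.35029702  0.026     ]
[ 0.24829701 -0.6275224   0.403963  ] [ 1.79928216e+02 -8.12232418e-03 -1.58416973e+02]
```

Clean fit: clamp yaw −5.05°, knob at (0.5145,−0.1436), bar along −42°, jaw front at clamp y≈0, hub at (0.4655,−0.3495). Moving above the hub.

```bash
python3 -m handwheel '[[1,-0.94,0.55,0.3,0,0,0],[1,-0.94,0.55,0.3,0,0,0],[1,-0.94,0.55,0.3,0,0,0],[1,-0.94,0.55,0.3,0,0,0],[1,-0.94,0.55,0.3,0,0,0]]' >/dev/null
python3 -m handwheel '[[1,-0.94,0.55,0.3,0,0,0],[1,-0.94,0.55,0.3,0,0,0],[1,-0.94,0.55,0.3,0,0,0],[1,-0.94,0.55,0.3,0,0,0],[1,-0.94,0.55,0.3,0,0,0]]' >/dev/null
python3 -m handwheel '[[1,-0.94,0.55,0.3,0,0,0],[1,-0.94,0.55,0.3,0,0,0],[1,-0.94,0.55,0.3,0,0,0],[1,0,0,0,0,0,0],[1,0,0,0,0,0,0]]'
python3 - <<'E'
from h import *
print(to((.4655,-.3495,.212)))
import cv2
s=snapshot("top"); cv2.imwrite("pics/t1.png",cv2.resize(s["color"][205:285,320:440,::-1],None,fx=6,fy=6,interpolation=cv2.INTER_CUBIC))
E
```

```text
clock: 2.02
tool_pos: [0.4665, -0.3491, 0.3071]
orientation: [180.0, -0.0, -158.4]
force: [-0.4, 1.0, -0.3]
opening: 0.0875
gripper_force: 0.0
[ 4.35313454e-02 -2.29297872e-05  3.80508320e+00]
```

```bash
python3 -m handwheel '[[1,0.04,0,0.9,0,0,0],[1,0,0,0.9,0,0,0],[1,0,0,0.9,0,0,0],[1,0,0,0.7,0,0,0],[1,0,0,0.4,0,0,0]]'
python3 -m handwheel '[[1,0,0,0,0,0,0],[-1,0,0,0,0,0,0],[-1,0,0,0,0,0,0],[-1,0,0,0,0,0,0],[-1,0,0,0,0,0,0]]'
python3 -m handwheel '[[-1,0,0,0,0,0,0],[-1,0,0,0,0,0,0],[-1,0,0,0,0,0,0],[-1,0,0,0,0,0,0]]'
```

```text
clock: 2.7
tool_pos: [0.4651, -0.35, 0.2115]
orientation: [180.0, -0.0, -158.5]
force: [-0.3, 0.1, 0.4]
opening: 0.0878
gripper_force: 0.0
clock: 3.32
tool_pos: [0.4658, -0.3493, 0.2124]
orientation: [-180.0, 0.0, -158.4]
force: [0.2, -0.2, 0.4]
opening: 0.0533
gripper_force: 0.0
clock: 3.82
tool_pos: [0.4658, -0.3495, 0.2122]
orientation: [-180.0, 0.0, -158.4]
force: [0.8, -1.3, -1.4]
opening: 0.0335
gripper_force: 30.0
```

```bash
python3 -m handwheel '[[-1,0,0,-0.4,0,0,0],[-1,0,0,-0.9,0,0,0],[-1,0,0,-1,0,0,-1],[-1,0,0,-1,0,0,-1],[-1,0,0,-1,0,0,-1]]' >/dev/null
python3 -m handwheel '[[-1,0,0,-0.5,0,0,-1],[-1,0,0,0,0,0,-1],[-1,0,0,0,0,0,-1],[-1,0,0,0,0,0,-1],[-1,0,0,0,0,0,-1]]'
python3 -m handwheel '[[-1,0,0,0,0,0,-1],[-1,0,0,0,0,0,-1],[-1,0,0,0,0,0,-0.5],[-1,0,0,0,0,0,0]]'
python3 - <<'E'
from h import *
print(to((.5268,-.0042,.232)),get_obs()["joint_pos"])
E
```

```text
clock: 5.08
tool_pos: [0.465, -0.349, 0.3317]
orientation: [179.9, 0.0, -110.2]
force: [-0.9, -0.1, -6.3]
opening: 0.0339
gripper_force: 30.0
clock: 5.58
tool_pos: [0.4652, -0.3491, 0.3318]
orientation: [179.9, 0.1, -95.5]
force: [-0.0, 0.7, -5.7]
opening: 0.0334
gripper_force: 30.0
[-13.96265427  -1.14874873   4.00319964] [-1.76405193e+01  1.51746390e+01 -1.71018949e+01 -4.00351800e-02
 -5.78115303e+01  1.22067142e+01]
```

```bash
python3 -m handwheel '[[-1,-0.6,-0.08,0,0,0,0],[-1,-0.96,-0.08,0,0,0,0],[-1,-0.96,-0.08,0,0,0,0],[-1,-0.96,-0.08,0,0,0,0],[-1,-0.96,-0.08,0,0,0,0]]' >/dev/null
python3 -m handwheel '[[-1,-0.96,-0.08,0,0,0,0],[-1,-0.96,-0.08,0,0,0,0],[-1,-0.96,-0.08,0,0,0,0],[-1,-0.96,-0.08,0,0,0,0],[-1,-0.96,-0.08,0,0,0,0]]' >/dev/null
python3 -m handwheel '[[-1,-0.96,-0.08,0,0,0,0],[-1,-0.96,-0.08,0,0,0,0],[-1,-0.96,-0.08,0,0,0,0],[-1,-0.96,-0.08,0,0,0,0],[-1,-0.84,-0.03,0,0,0,0]]' >/dev/null
python3 -m handwheel '[[-1,0,0,1,0,0,0],[-1,0,0,1,0,0,0],[-1,0,0,0.8,0,0,0],[-1,0,0,0,0,0,0],[-1,0,0,0,0,0,0]]'
python3 - <<'E'
from h import *
print(to((.5268,-.0042,.232)))
import cv2
a=[]
for n,(x,y) in(("top",(215,150)),("scene",(200,140))):
    s=snapshot(n); a.append(cv2.resize(s["color"][y:y+90,x:x+120,::-1],None,fx=3.3,fy=3.3,interpolation=cv2.INTER_CUBIC))
cv2.imwrite("pics/t2.png",cv2.hconcat(a))
E
```

```text
clock: 8.07
tool_pos: [0.5274, -0.0053, 0.263]
orientation: [-179.9, 0.0, -95.4]
force: [0.1, 0.5, -5.4]
opening: 0.0334
gripper_force: 30.0
[-0.0399173   0.03038895  1.24130587]
```

View pics/t2.png

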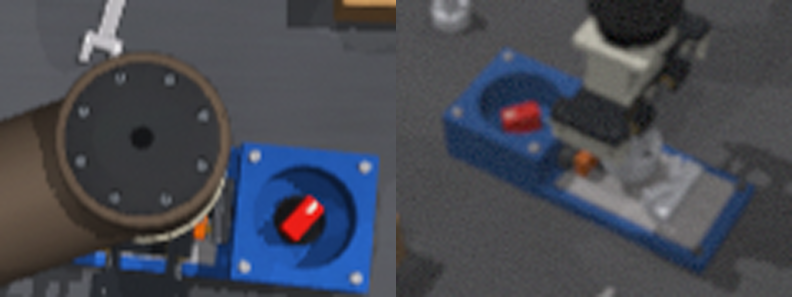

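The hub is held upright over the bed, between the jaw (orange at (582,163)) and the vee, and is clear of both. Lowering it gently.

```bash
python3 -m handwheel '[[-1,-0.04,0.03,0.5,0,0,0],[-1,0,0,0.36,0,0,0],[-1,0,0,0.2,0,0,0],[-1,0,0,0.06,0,0,0],[-1,0,0,0,0,0,0]]'
python3 -m handwheel '[[-1,0,0,0.04,0,0,0],[-1,0,0,0,0,0,0]]'
python3 -m handwheel '[[-1,0,0,0.04,0,0,0],[-1,0,0,0,0,0,0]]'
```

```text
clock: 8.8
tool_pos: [0.5266, -0.0046, 0.2341]
orientation: [180.0, -0.0, -95.4]
force: [-0.1, -0.9, -6.5]
opening: 0.0335
gripper_force: 30.0
clock: 9.05
tool_pos: [0.5265, -0.0046, 0.2333]
orientation: [-180.0, 0.0, -95.4]
force: [-0.6, -0.7, -6.8]
opening: 0.0335
gripper_force: 30.0
clock: 9.3
tool_pos: [0.5265, -0.0045, 0.2322]
orientation: [-180.0, 0.0, -95.4]
force: [0.4, -0.2, -5.2]
opening: 0.0334
gripper_force: 30.0
```

```bash
for i in 1 2 ; do python3 -m handwheel '[[-1,0,0,0.03,0,0,0],[-1,0,0,0,0,0,0]]' | egrep "tool|force: \["; done
```

```text
tool_pos: [0.5265, -0.0046, 0.2321]
force: [-3.8, 1.4, 4.5]
tool_pos: [0.5265, -0.0046, 0.2321]
force: [-6.4, 1.1, 13.0]
```

```bash
python3 -m handwheel '[[-1,0,0,-0.04,0,0,0],[-1,0,0,0,0,0,0],[0,0,0,0,0,0,0],[0.5,0,0,0,0,0,0],[0.5,0,0,0,0,0,0]]'
python3 -m handwheel '[[0.5,0,0,0,0,0,0],[0.5,0,0,-0.5,0,0,0],[0.5,0,0,-0.8,0,0,0],[0.5,0,0,-1,0,0,0],[0.5,0,0,-1,0,0,0]]'
python3 -m handwheel '[[0.5,0.9,0,0,0,0,0],[0,1,0,0,0,0,-1],[-0.25,1,0,0,0,0,-1],[-0.25,1,0,0,0,0,-1],[-0.25,1,0,0,0,0,-1]]' 
python3 - <<'E'
from h import *
print(to((.5145,-.1436,.204)),get_obs()["joint_pos"])
import cv2
a=[]
for n,(x,y) in(("top",(215,165)),("scene",(200,140))):
    s=snapshot(n); a.append(cv2.resize(s["color"][y:y+90,x:x+120,::-1],None,fx=3.3,fy=3.3,interpolation=cv2.INTER_CUBIC))
cv2.imwrite("pics/t3.png",cv2.hconcat(a))
E
```

```text
clock: 10.42
tool_pos: [0.5267, -0.0045, 0.2316]
orientation: [-180.0, 0.0, -95.4]
force: [0.6, 0.3, 0.5]
opening: 0.0579
gripper_force: 0.0
clock: 11.05
tool_pos: [0.5265, -0.0046, 0.3159]
orientation: [-180.0, 0.0, -95.4]
force: [1.1, 1.4, 0.4]
opening: 0.0659
gripper_force: 0.0
clock: 11.68
tool_pos: [0.5306, -0.1269, 0.3153]
orientation: [-179.9, -0.0, -71.2]
force: [0.1, -0.1, -0.0]
opening: 0.0343
gripper_force: 0.0
[0.42242061 0.82794172 4.45108202] [ 7.13183100e+00  1.28402468e+01 -2.28009666e+01  8.80012276e-03
 -5.42933767e+01  1.16577782e+01]
```

View pics/t3.png

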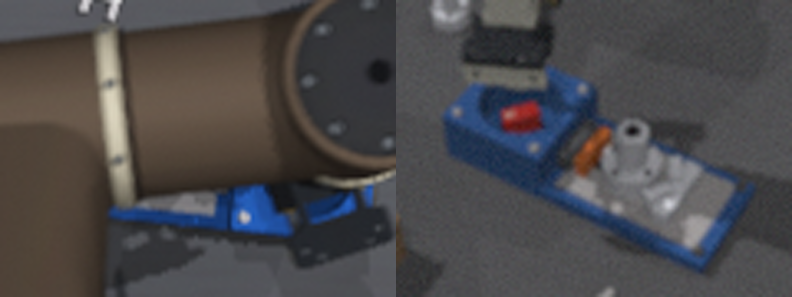

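The hub stands upright on the bed between the jaw and the vee (scene crop (632,160)), and the gripper is free. Aligning over the knob.

```bash
python3 -m handwheel '[[-0.25,0.42,0.8,0.4,0,0,-0.95],[-0.25,0,0,0.4,0,0,-0.95],[-0.25,0,0,0.4,0,0,-0.95],[-0.25,0,0,0,0,0,-0.95],[-0.25,0,0,0,0,0,-0.97]]' >/dev/null
python3 -m handwheel '[[-0.25,0,0,0,0,0,0],[-0.25,0,0,0,0,0,0]]'
python3 - <<'E'
from h import *
print(to((.5145,-.1436,.205)))
E
```

```text
clock: 12.65
tool_pos: [0.515, -0.1422, 0.2846]
orientation: [-180.0, -0.0, -42.9]
force: [1.1, -0.5, 0.4]
opening: 0.0328
gripper_force: 0.0
[0.02336921 0.0566892  3.18262046]
```

```bash
python3 -m handwheel '[[-0.25,0.02,0.06,0.9,0,0,0],[-0.25,0,0,0.9,0,0,0],[-0.25,0,0,0.8,0,0,0],[-0.25,0,0,0.3,0,0,0],[-0.25,0,0,0.28,0,0,0]]'
python3 -m handwheel '[[-0.25,0,0,0,0,0,0],[-1,0,0,0,0,0,0],[-1,0,0,0,0,0,0],[-1,0,0,0,0,0,0],[-1,0,0,0,0,0,0]]'
python3 -c "
from plant import *;o=get_obs();print(o['moment'],o['joint_pos'][5])"
```

```text
clock: 13.28
tool_pos: [0.5146, -0.1438, 0.2048]
orientation: [-180.0, -0.0, -42.8]
force: [-0.3, -0.2, -0.6]
opening: 0.0329
gripper_force: 0.0
clock: 13.9
tool_pos: [0.5154, -0.1429, 0.2053]
orientation: [-179.8, -0.1, -42.7]
force: [3.0, 8.1, -1.9]
opening: 0.0197
gripper_force: 30.0
[ 2.77937602 -0.67807441  0.24949622] 41.80229511631138
```

```bash
cat > m.sh <<'E'
python3 -c "
from plant import *;o=get_obs();print(o['clock'],'yaw',o['orientation'][2].round(2),'F',o['force'].round(1),'M',o['moment'].round(3),'j6',o['joint_pos'][5].round(1),'w',o['qvel'][5].round(1))"
E
for i in 1; do python3 -m handwheel '[[-1,0,-0.04,0,0,0,0],[-1,0,0,0,0,0,0.5],[-1,0,0,0,0,0,0.5],[-1,0,0,0,0,0,0.5]]' >/dev/null; sh m.sh; done
python3 -m handwheel '[[-1,0,0,0,0,0,0.5],[-1,0,0,0,0,0,0.5],[-1,0,0,0,0,0,0.5],[-1,0,0,0,0,0,0.5]]' >/dev/null; sh m.sh
python3 -m handwheel '[[-1,0,0,0,0,0,0.5],[-1,0,0,0,0,0,0.5],[-1,0,0,0,0,0,0.5],[-1,0,0,0,0,0,0.5]]' >/dev/null; sh m.sh
```

```text
14.4 yaw -51.85 F [ 1.5  5.6 -0. ] M [ 1.733 -0.301  0.355] j6 32.6 w -23.7
14.9 yaw -63.85 F [1.8 4.7 0.1] M [ 1.886 -0.341  0.34 ] j6 20.6 w -23.8
15.4 yaw -75.85 F [2.2 5.4 0.3] M [ 1.903 -0.464  0.34 ] j6 8.6 w -23.8
```

```bash
python3 -m handwheel '[[-1,-0.02,0,0,0,0,0.5],[-1,-0.01,0,0,0,0,0.5],[-1,0,0,0,0,0,0.5],[-1,0,0,0,0,0,0.5]]' >/dev/null; sh m.sh
for i in 1 2 3 4 5; do python3 -m handwheel '[[-1,0,0,0,0,0,0.5],[-1,0,0,0,0,0,0.5],[-1,0,0,0,0,0,0.5],[-1,0,0,0,0,0,0.5]]' >/dev/null; sh m.sh; done
```

```text
15.9 yaw -87.84 F [ 3.2  0.8 -1.7] M [ 0.115 -1.032  0.258] j6 -3.5 w -23.9
16.4 yaw -99.84 F [ 4.   0.9 -2.4] M [ 0.024 -1.13   0.356] j6 -15.5 w -23.9
16.9 yaw -111.84 F [ 5.  -0.4 -2.4] M [ 0.047 -1.252  0.296] j6 -27.5 w -23.9
17.4 yaw -123.83 F [ 3.7 -0.7 -3.8] M [-0.092 -1.437  0.269] j6 -39.5 w -23.8
17.9 yaw -135.83 F [ 4.4 -0.8 -4. ] M [-0.314 -1.536  0.315] j6 -51.5 w -23.9
18.4 yaw -147.83 F [ 5.3 -1.3 -3.7] M [-0.52  -1.634  0.339] j6 -63.5 w -23.9
```

```bash
for i in 1 2 3 4 5 6 7 8; do python3 -m handwheel '[[-1,0,0,0,0,0,0.5]]' >/dev/null; sh m.sh; done
```

```text
18.525 yaw -150.83 F [ 4.9 -2.6 -4.4] M [-0.525 -1.601  0.355] j6 -66.5 w -23.9
18.65 yaw -153.83 F [ 5.1 -2.1 -4.8] M [-0.525 -1.667  0.327] j6 -69.5 w -23.8
18.775 yaw -156.83 F [ 4.9 -1.7 -3.9] M [-0.691 -1.686  0.32 ] j6 -72.5 w -23.8
18.9 yaw -159.83 F [ 5.  -2.5 -4.5] M [-0.693 -1.76   0.387] j6 -75.5 w -23.9
19.025 yaw -162.83 F [ 6.2 -2.  -4.6] M [-0.796 -1.757  0.339] j6 -78.5 w -23.8
19.15 yaw -165.83 F [ 4.9 -2.  -4.2] M [-0.891 -1.768  0.288] j6 -81.5 w -23.8
19.275 yaw -168.83 F [ 5.2 -2.7 -5.6] M [-0.917 -1.821  0.414] j6 -84.5 w -23.9
19.4 yaw -171.83 F [ 5.2 -3.3 -3.8] M [-1.023 -1.818  0.323] j6 -87.5 w -23.8
```

```bash
python3 - <<'E'
from h import *
import cv2
s=snapshot("scene"); cv2.imwrite("pics/t4.png",cv2.resize(s["color"][160:225,205:315,::-1],None,fx=7.2,fy=7.2,interpolation=cv2.INTER_CUBIC))
E
```

```text
(no output)
```

View pics/t4.png

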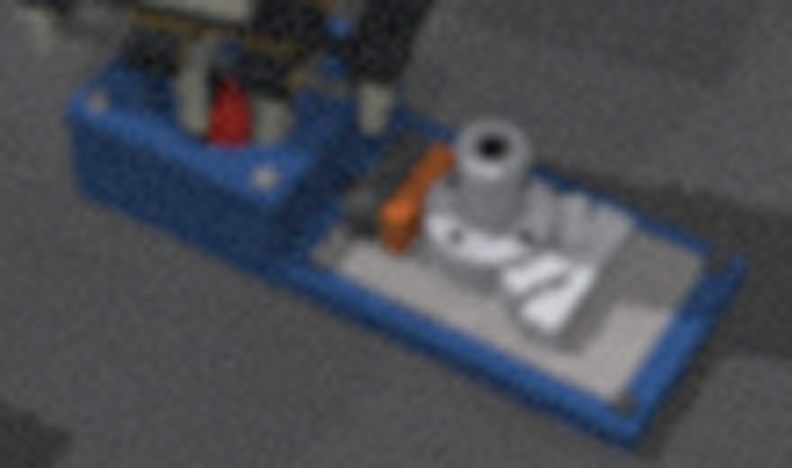

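The jaw is against the hub, which is close to the vee but with no torque rise yet. Another 24° is safe.

```bash
for i in 1 2 3 4 5 6 7 8; do python3 -m handwheel '[[-1,0,0,0,0,0,0.5]]' >/dev/null; sh m.sh; done
```

```text
19.575 yaw -174.8 F [ 5.5 -2.4 -5.7] M [-1.014 -1.79   0.342] j6 -90.4 w -24.6
19.7 yaw -177.83 F [ 5.9 -2.8 -4. ] M [-1.099 -1.872  0.3  ] j6 -93.5 w -23.9
19.825 yaw 179.17 F [ 6.1 -3.8 -4.2] M [-1.137 -1.898  0.315] j6 -96.5 w -23.8
19.95 yaw 176.17 F [ 4.8 -4.2 -5.1] M [-1.318 -1.887  0.378] j6 -99.5 w -23.9
20.075 yaw 173.17 F [ 5.1 -3.  -5.1] M [-1.373 -1.872  0.37 ] j6 -102.5 w -23.8
20.2 yaw 170.17 F [ 5.8 -3.9 -5.2] M [-1.394 -1.845  0.338] j6 -105.5 w -23.9
20.325 yaw 167.17 F [ 5.8 -3.9 -6. ] M [-1.459 -1.898  0.363] j6 -108.5 w -23.9
20.45 yaw 164.17 F [ 4.8 -5.  -5.1] M [-1.527 -1.875  0.378] j6 -111.5 w -23.8
```

```bash
for i in 1 2 3 4 5; do python3 -m handwheel '[[-1,0,0,0,0,0,0.5]]' >/dev/null; sh m.sh; done
```

```text
20.575 yaw 161.18 F [ 4.7 -4.8 -5.1] M [-1.535 -1.813  0.377] j6 -114.5 w -23.8
20.7 yaw 158.18 F [ 5.  -4.1 -4.7] M [-1.596 -1.898  0.42 ] j6 -117.4 w -23.8
20.825 yaw 155.18 F [ 5.  -4.2 -5. ] M [-1.706 -1.863  0.383] j6 -120.4 w -23.8
20.95 yaw 152.18 F [ 6.  -4.1 -4.7] M [-1.702 -1.866  0.407] j6 -123.4 w -23.8
21.075 yaw 149.18 F [ 5.3 -5.7 -5.4] M [-1.788 -1.912  0.454] j6 -126.4 w -23.8
```

```bash
cat > fit.py <<'E'
import numpy as np
from scipy.optimize import curve_fit
y=[-87.8,-99.8,-111.8,-123.8,-135.8,-147.8]+[-150.8-3*i for i in range(21)]+EXTRA_Y
m=[.258,.356,.296,.269,.315,.339,.355,.327,.320,.387,.339,.288,.414,.323,.342,.300,.315,.378,.370,.338,.363,.378,.377,.420,.383,.407,.454]+EXTRA_M
y=np.array(y);m=np.array(m)
f=lambda x,b,c:b+.00684*np.maximum(0,c-x)
p,C=curve_fit(f,y,m,[.33,-195]);print(p,np.sqrt(np.diag(C)),"target yaw",p[1]-24.6, (p[1]-24.6)%360, "std",np.std(m-f(y,*p)))
E
sed 's/+EXTRA_[YM]//' fit.py | python3 -
```

```text
[   0.33295238 -193.03475355] [0.00795336 2.46661144] target yaw -217.63475354791916 142.36524645208084 std 0.035071016689571625
```

```bash
for i in 1 2; do python3 -m handwheel '[[-1,0,0,0,0,0,0.5]]' >/dev/null; sh m.sh; done
```

```text
21.2 yaw 146.19 F [ 5.9 -4.8 -5.1] M [-1.856 -1.879  0.495] j6 -129.4 w -23.7
21.325 yaw 143.19 F [ 5.4 -4.9 -6.6] M [-1.912 -1.86   0.534] j6 -132.4 w -23.8
```

```bash
sed 's/+EXTRA_Y/+[-213.8,-216.8]/;s/+EXTRA_M/+[.495,.534]/' fit.py | python3 - ; python3 -m handwheel '[[-1,0,0,0,0,0,0],[-1,0,0,0,0,0,0]]'>/dev/null; sh m.sh
python3 - <<'E'
from h import *
import cv2
s=snapshot("scene"); cv2.imwrite("pics/t5.png",cv2.resize(s["color"][160:225,205:315,::-1],None,fx=7.2,fy=7.2,interpolation=cv2.INTER_CUBIC))
E
```

```text
[   0.33145    -191.35051982] [0.00796315 2.08980895] target yaw -215.95051981867206 144.04948018132794 std 0.03436234718721291
21.575 yaw 143.26 F [ 5.6 -4.4 -4.9] M [-1.855 -1.914  0.284] j6 -132.4 w 0.1
```

View pics/t5.png

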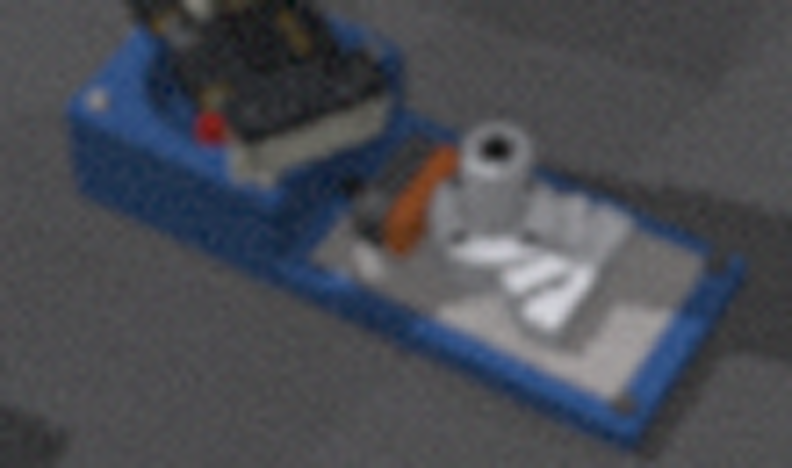

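The hub sits home in the vee with the jaw against it, and the knob is within a degree of the fitted 3 mm target. Letting go and withdrawing.

```bash
python3 -m handwheel '[[-0.25,0,0,0,0,0,0],[-0.25,0,0,0,0,0,0],[-0.25,0,0,0,0,0,0],[-0.25,0,0,-0.4,0,0,0],[-0.25,0,0,-0.8,0,0,0]]'; sh m.sh
python3 -m handwheel '[[-0.25,0,0,-1,0,0,0],[-0.25,0,0,-1,0,0,0],[-0.25,0,0,-1,0,0,0],[-0.25,0,0,-1,0,0,0],[-0.25,0,0,-1,0,0,0]]' >/dev/null
python3 -m handwheel '[[-0.25,0.5,0.7,0,0,0,0],[-0.25,0.6,0.8,0,0,0,0],[-0.25,0.6,0.8,0,0,0,0],[-0.25,0.6,0.8,0,0,0,0],[-0.25,0.6,0.8,0,0,0,0]]'
python3 - <<'E'
from h import *
import cv2
a=[]
for n,(x,y) in(("top",(215,165)),("scene",(205,150))):
    s=snapshot(n); a.append(cv2.resize(s["color"][y:y+90,x:x+115,::-1],None,fx=3.45,fy=5,interpolation=cv2.INTER_CUBIC) if 0 else cv2.resize(s["color"][y:y+86,x:x+115,::-1],None,fx=6.9,fy=3.45*2*.5,interpolation=cv2.INTER_CUBIC))
cv2.imwrite("pics/t6.png",cv2.vconcat(a))
E
```

```text
clock: 22.25
tool_pos: [0.5145, -0.1424, 0.2349]
orientation: [-179.9, -0.1, 143.2]
force: [0.4, -0.3, 1.1]
opening: 0.0329
gripper_force: 0.0
22.25 yaw 143.21 F [ 0.4 -0.3  1.1] M [-0.122 -0.092 -0.011] j6 -132.4 w 0.0
clock: 23.5
tool_pos: [0.5149, -0.0201, 0.3605]
orientation: [180.0, 0.0, 143.2]
force: [0.7, 0.1, 0.6]
opening: 0.0334
gripper_force: 0.0
```

View pics/t6.png

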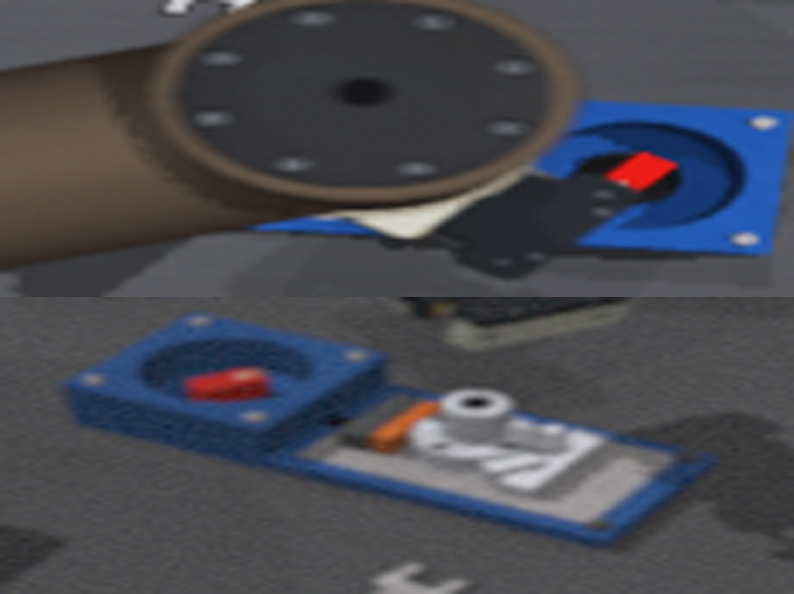

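The hub is upright and home in the vee with the jaw on it. The knob is free at (640,172) and the gripper is clear. Handing in.

```bash
python3 -c "
from plant import *;print(close_job())"
```

```text
the job is handed in; nothing more can be done
None
```

The hub is upright and home in the vee, with the jaw springs pressed in about 3 mm (estimated from knob torque and angle, not measured directly); the gripper is clear, and I handed the job in at about 23.6 s.

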